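# Reset the vent stay of a bench drying cabinet

### The job

The door of the small drying cabinet stands wide open on its stay, with the pin in the long slot of the flat bar. Lift the bar off the pin by its knob, bring the door in, and drop the middle one of the bar's three round holes over the pin until the bar lies flat on the keeper plate, then let go. Feel for the pin and do not force the bar against it; leave the timer and the other things alone.

Things in the scene. Friction and masses are not known exactly. Their poses are not given: they have to be found in the camera images.
- cabinet: white sheet-metal drying cabinet, fixed, 220 wide x 150 mm high; origin on the worktop under its middle, z up, x to its back (front face at x -79, back at +85 mm; the front looks towards the robot and to its right). Glazed aluminium door across its front, 215 mm long, top edge at z 146. Door hinge: vertical axis at x -88, y +105 mm
- door (a joint): door hinge angle, rad: 0 as found (0.65 rad open), -0.65 shut, grows as it opens towards the robot. Turns freely with slight friction and stays where it is left
- stay: flat steel bar 24 wide x 4 mm thick. Origin: its pivot on the door's top rail, 145 mm from the door's hinge axis, at the bar's underside; x along the bar to the knob, z up out of the bar. Swivels and lifts freely about the pivot. 11.5 mm round holes at x 34, 64, 94 mm; slot 43 x 12 mm centred at x 131; knob axis at x 177. Rests level, underside 154 mm over the worktop
- stay_knob (a point): grip point of the black upright knob at the free end of the bar, on its axis 21 mm above the bar's top (25 mm above its underside); the knob is 16 to 19 mm thick and 33 mm tall. With the middle hole at the pin, what is pressed on the knob bears about 2.8 times as hard on the pin or plate; the bar (160 g) seats by its own weight
- stay_slot (a point): centre of the bar's long slot, at the underside; 131 mm from the pivot. At the start the pin stands somewhere in the slot
- stay_middle_hole (a point): centre of the middle round hole (11.5 mm) at the bar's underside, 64 mm from the pivot: this hole goes over the pin. While the bar rides on top of the pin near this hole, the knob stands 17 to 25 mm above its seated height and climbs as the door comes in
- keeper: steel keeper plate 66 x 28 x 4 mm fixed on the cabinet's top; origin at the middle of its underside, x along the plate (away from the door), z up. Pin: steel, 9 mm thick, 9 mm tall above the plate's top, edge chamfered 0.8 mm. It is clamped anywhere within 12.5 mm either way of the plate's middle along x, on y = 0: find it by feel or by eye
- timer: small white timer, 62 x 62 x 18 mm, loose on the cabinet's top, back left; origin at its underside; leave alone
- beaker_250: glass beaker, 74 mm wide, 90 mm high, loose on the worktop left of the cabinet; origin at its underside; leave alone
- reagent_0: brown dropper bottle, 38 mm wide, 118 mm high, loose on the worktop right of the cabinet; origin at its underside; leave alone
- petri_0: petri dish with lid, 89 mm wide, 16 mm high, loose on the worktop at the right front of the cabinet; origin at its underside; leave alone

How it is judged:
By the outcome, as a careful person would: the job done as asked, in the order asked, and still so for the second after the job is handed in, with the robot touching nothing.
It also fails if it takes over 58 s, if anything falls off the work surface, if the arm or the gripper's body presses on something with over 40 N, if the wrist force passes 120 N, or if a joint passes its speed limit or range.

### The arm

A 7-joint arm with a two-finger parallel gripper is mounted at the origin on a cart in front of the work surface, level with it; the furniture and walls round the work are solid. World frame = base frame: x ahead of the robot, y to its left, z up, the work surface at z = 0. Lengths are in mm, angles in rad, forces in N, time in s.
With the tool pointing down it reaches from about 400 to 875 mm from the base axis. Payload 4.4 kg.
Tool frame: the origin (TCP) lies on the centre line of the jaws, within the pads' length; the fingertips stand 25 mm ahead of it and the grasp point (between the pads) lies 6 mm ahead of it (ctrl.finger_overhang is the distance from the TCP to the fingertips, in mm); z points along the fingers, y is the line along which they close (so a half turn about z gives the same grasp; the last joint's range is limited). The gripper opens to 85 mm and grips with 20 to 120 N. Pads are 22 mm wide; open, the fingers measure 114 mm over their backs; the gripper's body (76 mm by 85 mm) begins 54 mm behind the grasp point. The pads swing forward as they close: fully open they stand 13 mm farther back than shut.
Start: joints at [1.112, 0.628, 0.038, 1.517, -0.027, 0.996, -0.02], TCP at [248.833, -600.5, 221.213] pointing down, gripper open.
Joint ranges: [-3.06, 3.06], [-0.37, 2.12], [-1.25, 1.32], [0.18, 2.47], [-1.1, 4.24], [0.23, 1.98], [-2.94, 2.94]. Speed limits (rad/s): [2.57, 2.57, 3.14, 3.14, 3.14, 3.14, 3.14].

### API

Orientations are given as [roll, pitch, yaw] about the fixed x, y, z axes, in that order (R = Rz(yaw) Ry(pitch) Rx(roll)).
In Python, from cell import ctrl gives the robot as it stands. The module is installed in compiled form; this text tells all that it offers.
- The arm moves only by the tool play_rows, never from a script. Its argument "targets" is a list of rows, each a list of 5 numbers: the closure, from 0 (fully open) to 1 (shut), then the shift along the tool's x, y, z in cm, then the turn about the tool's z in degrees. In form: [[gripper, dx, dy, dz, spin], ...]. A call has 1 to 10 rows; each row is the pose to reach, as a shift and turn from the pose commanded when the call began, along the tool's axes at that moment; what a row does not reach only later rows make up. A row lasts 1/10 s, in which the tool goes at most 50 mm and 8.59 degrees, less where a joint would pass 70% of its speed; a pose out of reach is approached as far as the arm can. A call with a gripper value outside its range is refused whole. The fingers move at their own pace and stop on an object; the grip force is fixed at half the most. Time passes only in rows, so rows that repeat a pose let the fingers close. It gives the time, the measured TCP pose, the force, the opening and the grip force at its end, in the units of the state.
- ctrl.read_state(): the state, without advancing time (a new reading comes with each control period).
- ctrl.get_image(name): name is "scene" or "top"; returns (picture, depth): 400x640x3 uint8, red, green, blue; 400x640 float32, mm along the optical axis (not along the pixel's ray), 0 where there is no reading.
- ctrl.calibration(name): a dict with "vfov" (degrees; the focal length in pixels is half the picture's height over the tangent of half this angle, whatever the lens; pixels are square), "cx", "cy" (the principal point, pixels), "extrinsics" (4x4, takes a point from camera to world coordinates). Camera axes: x right, y down, z forward; pixel columns grow to the right and rows downward; lengths in mm; the calibration is good to about 2 mm. A picture is of the moment at which its call begins. calibration takes no time and is no camera call.
- ctrl.finish_job(): hands the job in; it is judged then, once.
Trained networks look in the newest picture that a camera, given by its name, has taken for a name from the list of things; names that differ only in an ending like _2 or _b are one class to them, and where a whole thing is asked for, a point or a joint stands for the part that bears it (a point fixed in the world has none). Each returns a list of dicts, best first, with "confidence" (0 to 1); they miss things now and then, are a little off and sometimes report something else, mostly with a low value. They report only what shows in the picture. A call takes as long as a camera call.
- ctrl.search_frame(camera, name): "bbox" ([left, top, right, bottom] in pixels, round what is visible of it).
- ctrl.trace(camera, name): "pixels" (400x640 bool, what is visible of it) and "bbox" ([left, top, right, bottom] in pixels, round what is visible of it).
The state is a dict: "clock": time; "qpos": joint angles; "qd": joint speeds; "tau": joint torques, N m; "eef_pos": TCP position; "tool_rot": TCP orientation; "force": force on the tool from outside, world axes, zero at the start; "torque": the same for the moment, N m; "width": finger opening in mm; "gripper_force": force on a finger pad.
Only numpy, scipy, OpenCV 4.12 (cv2) and the standard library are available. Lean on these libraries where they do the work, as an engineer would, in place of code of your own. Each camera call takes 0.05 s, during which the arm holds its last target. There are 200 camera calls.

## Working session

There is one attempt and no reset: what is moved stays moved. The work goes in short steps, Python scripts to look and compute and a tool call to move; the robot and the scene stay as the last step left them, time stands still between calls to the robot, and variables do not carry over. Pictures are saved under pics/ and viewed, at most 10 in all, crops included, and the job is handed in when it is done.

Besides the shell and the picture viewer there is one more tool, called after "Request:" in YAML: its name, and indented under it one key for each argument. play_rows: Moves the arm, as the interface text tells. Its arguments: {"type":"object","properties":{"targets":{"type":"array"}},"required":["targets"]}

```bash
mkdir -p pics
cat > h.py <<'E'
import numpy as np, cv2
from cell import ctrl
def cal(n):
    c=ctrl.calibration(n); f=200/np.tan(np.radians(c['vfov'])/2); return f,c['cx'],c['cy'],np.array(c['extrinsics'])
def w(n,u,v,d):
    f,cx,cy,T=cal(n); u=np.asarray(u,float);v=np.asarray(v,float);d=np.asarray(d,float)
    return (np.stack([(u-cx)/f*d,(v-cy)/f*d,d],-1))@T[:3,:3].T+T[:3,3]
def px(n,p):
    f,cx,cy,T=cal(n); q=(np.asarray(p,float)-T[:3,3])@T[:3,:3]; return np.stack([cx+f*q[...,0]/q[...,2],cy+f*q[...,1]/q[...,2]],-1)
def save(n,fn,crop=None,s=1):
    im,d=ctrl.get_image(n)
    a=im[:,:,::-1]
    if crop: l,t,r,b=crop; a=a[t:b,l:r]
    cv2.imwrite('pics/'+fn,cv2.resize(a,None,fx=s,fy=s,interpolation=cv2.INTER_CUBIC)); return im,d
E
python3 - <<'E'
from h import *
for n in('scene','top'):
    im,d=save(n,n+'0.png'); np.save(n+'0.npy',d)
    print(n,cal(n)[3].round(3).tolist(),cal(n)[0])
    for t in('stay','stay_knob','keeper','door','cabinet','stay_slot','stay_middle_hole'):
        try:
            r=ctrl.search_frame(n,t); print(t,[(np.round(x['bbox']).tolist(),round(x['confidence'],2)) for x in r[:2]])
        except Exception as e: print(t,e)
print(ctrl.read_state())
E
```

```text
scene [[-0.991, 0.081, -0.108, 593.687], [0.135, 0.546, -0.827, 827.633], [-0.008, -0.834, -0.552, 649.68], [0.0, 0.0, 0.0, 1.0]] 398.77460646082886
stay [([297.0, 179.0, 339.0, 230.0], 0.96)]
stay_knob [([298.0, 177.0, 339.0, 223.0], 0.87)]
keeper []
door [([297.0, 170.0, 377.0, 223.0], 0.95)]
cabinet [([254.0, 174.0, 379.0, 313.0], 0.64), ([297.0, 180.0, 336.0, 223.0], 0.17)]
stay_slot [([295.0, 181.0, 334.0, 223.0], 0.9), ([295.0, 174.0, 378.0, 222.0], 0.2)]
stay_middle_hole [([297.0, 179.0, 336.0, 227.0], 0.59)]
top [[-0.191, -0.93, 0.314, 190.371], [-0.982, 0.181, -0.06, 99.993], [-0.001, -0.32, -0.947, 1070.19], [0.0, 0.0, 0.0, 1.0]] 416.7219545194681
stay [([276.0, 171.0, 353.0, 208.0], 0.55)]
stay_knob [([277.0, 170.0, 349.0, 211.0], 0.9)]
keeper [([231.0, 203.0, 270.0, 239.0], 0.27)]
door [([277.0, 172.0, 378.0, 257.0], 0.59)]
cabinet [([228.0, 146.0, 376.0, 257.0], 0.95)]
stay_slot [([277.0, 172.0, 354.0, 213.0], 0.98)]
stay_middle_hole [([274.0, 171.0, 352.0, 209.0], 0.62)]
{'clock': 0.8, 'qpos': array([ 1.11219897,  0.62838721,  0.03849808,  1.51738072, -0.02698559,
        0.99632618, -0.0200081 ]), 'qd': array([-4.65257609e-04, -2.15402365e-05, -2.32945434e-04,  1.03811696e-03,
       -1.09939323e-03,  1.05154046e-03,  5.16168157e-05]), 'tau': array([ 5.17504868e-04, -5.63218439e+01,  1.22539368e+00, -1.93776584e+01,
        1.09157569e-02,  1.50269789e-03,  3.89727759e-06]), 'eef_pos': array([ 248.83251966, -600.50332559,  221.22786942]), 'tool_rot': array([ 3.14157644e+00, -2.65559603e-05,  3.92774071e-01]), 'force': array([-0.01408146,  0.49716724,  0.1547058 ]), 'torque': array([-0.00755829,  0.01696779,  0.00170137]), 'gripper_force': 0.0, 'width': 85.49386561831513}
```

Run:
```python
import cv2
a=cv2.imread('pics/top0.png')[130:290,210:410]; b=cv2.imread('pics/scene0.png')[150:320,230:400]
cv2.imwrite('pics/topc.png',cv2.resize(a,None,fx=3.75,fy=3.75,interpolation=2)[:600]); cv2.imwrite('pics/scenec.png',cv2.resize(b,None,fx=3.5,fy=3.5,interpolation=2))
```

```text
(no output)
```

View pics/topc.png

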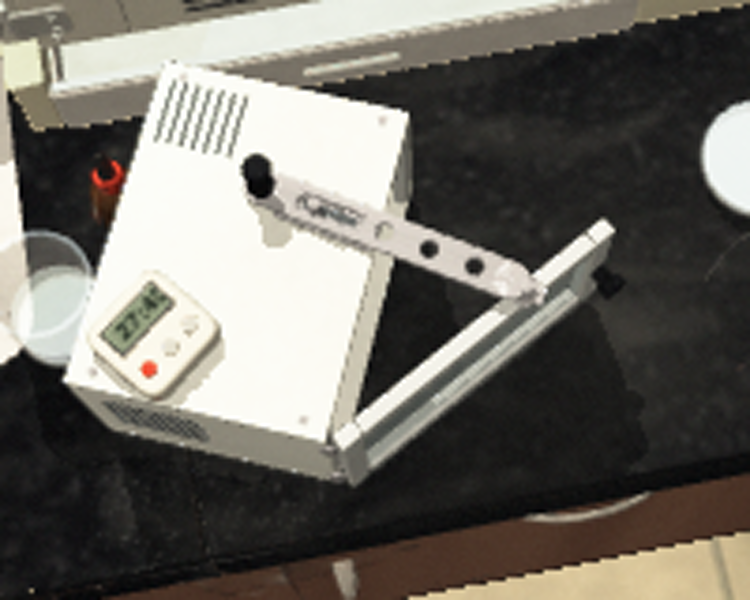

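View pics/scenec.png

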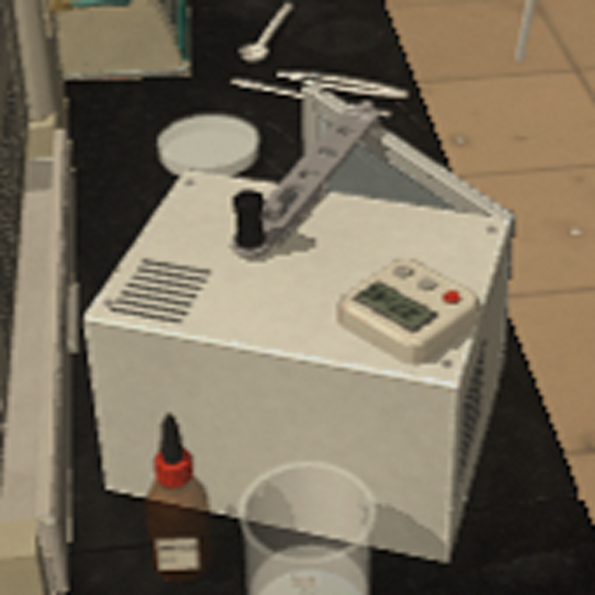

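```bash
cat > m.py <<'E'
from h import *
def measure(n,d):
    v,u=np.mgrid[0:400,0:640]; P=w(n,u,v,d); return u,v,P
def ray(n,u,v,z):
    o=cal(n)[3][:3,3]; p=w(n,u,v,100.); return o+(p-o)*(z-o[2])/(p[2]-o[2])
E
python3 - <<'E'
from m import *
for n in('top','scene'):
    d=np.load(n+'0.npy'); u,v,P=measure(n,d)
    box=((u>225)&(u<380)&(v>140)&(v<265)) if n=='top' else ((u>250)&(u<380)&(v>170)&(v<265))
    z=P[...,2]
    for lo,hi,nm in((143,153.5,'top'),(154.5,163,'bar'),(170,195,'knob'),(182,200,'knobtop')):
        m=box&(z>lo)&(z<hi)&(d>0); Q=P[m]
        if len(Q)<5: print(n,nm,len(Q)); continue
        r=cv2.minAreaRect(Q[:,:2].astype(np.float32)); 
        print(n,nm,len(Q),Q.mean(0).round(1),'med z',np.median(Q[:,2]).round(1),'rect',np.round(r[0],1),np.round(r[1],1),round(r[2],1),cv2.boxPoints(r).round(0).tolist())
k=lambda x,y:(210+x/3.75,130+y/3.75)
for nm,x,y,zz in(('c1',165,65,150),('c2',410,115,150),('c3',330,440,150),('c4',65,380,150),('h1',474,266,158),('h2',429,249,158),('h3',384,229,158),('slotL',297,200,158),('slotR',365,222,158),('knobtop',255,160,187),('pivot',530,292,158),('doorend',605,228,146)):
    print(nm,ray('top',*k(x,y),zz).round(1))
E
```

```text
top top 5566 [509.6 141.5 149.2] med z 149.4 rect [487.6  91.8] [303.6 220.7] 65.8 [[325.0, -2.0], [526.0, -92.0], [650.0, 185.0], [449.0, 275.0]]
top bar 758 [493.4  79.4 158. ] med z 157.8 rect [464.2 131.5] [259.8 163.6] 56.2 [[324.0, 69.0], [460.0, -22.0], [604.0, 194.0], [469.0, 285.0]]
top knob 72 [539.2 143.5 185.6] med z 189.0 rect [500.7 177.2] [ 36.2 142.2] 40.4 [[441.0, 220.0], [533.0, 111.0], [561.0, 135.0], [468.0, 243.0]]
top knobtop 55 [547.2 136.8 189.4] med z 189.6 rect [547.8 136.7] [18.2 17.3] 16.9 [[537.0, 142.0], [542.0, 126.0], [559.0, 131.0], [554.0, 148.0]]
scene top 4341 [520.1 159.  148.9] med z 149.2 rect [487.8  94.3] [306.5 220.7] 65.4 [[324.0, 1.0], [524.0, -91.0], [652.0, 188.0], [451.0, 280.0]]
scene bar 558 [494.1 114.  157.9] med z 157.5 rect [498.6 125.9] [124.8 269.5] 5.5 [[424.0, 254.0], [450.0, -14.0], [574.0, -2.0], [548.0, 266.0]]
scene knob 91 [549.3 143.1 183.4] med z 185.4 rect [549.6 140.7] [15.3 17.2] 37.3 [[538.0, 143.0], [549.0, 129.0], [561.0, 138.0], [550.0, 152.0]]
scene knobtop 57 [549.4 142.4 188.1] med z 188.8 rect [549.6 140.7] [15.3 17.2] 37.3 [[538.0, 143.0], [549.0, 129.0], [561.0, 138.0], [550.0, 152.0]]
c1 [644.  184.4 150. ]
c2 [579.3  35.6 150. ]
c3 [382.2 121.7 150. ]
c4 [448.8 272.4 150. ]
h1 [469.9  16.5 158. ]
h2 [486.   41.4 158. ]
h3 [504.   66.2 158. ]
slotL [533.1 115.8 158. ]
slotR [510.8  76.9 158. ]
knobtop [552.6 136.1 187. ]
pivot [447.1 -13.7 158. ]
doorend [482.4 -70.1 146. ]
```

```bash
cat >> m.py <<'E'
def to(p,yaw_deg):
    "row that brings the TCP to p with tool x at yaw_deg (tool down)"
    s=ctrl.read_state(); r=s['tool_rot']; y=r[2]; d=np.asarray(p,float)-s['eef_pos']
    dx=d[0]*np.cos(y)+d[1]*np.sin(y); dy=d[0]*np.sin(y)-d[1]*np.cos(y)
    sp=-((yaw_deg-np.degrees(y)+180)%360-180)
    return [round(float(x),2) for x in (dx/10,dy/10,-d[2]/10,sp)]
E
python3 - <<'E'
from m import *
print(to((549,137.5,250),56))
d=np.load('top0.npy'); u,v,P=measure('top',d)
# refine cabinet: only box points on the cabinet's side of its front
a=np.radians(66.2); R=np.array([[np.cos(a),-np.sin(a)],[np.sin(a),np.cos(a)]])
for n in('top','scene'):
    d=np.load(n+'0.npy'); u,v,P=measure(n,d)
    box=((u>225)&(u<380)&(v>140)&(v<265)) if n=='top' else ((u>250)&(u<380)&(v>170)&(v<265))
    Q=P[box&(abs(P[...,2]-148)<22)&(d>0)]
    c=(Q[:,:2]-[513.6,153.5])@R
    Q=Q[(c[:,0]>-84)&(abs(c[:,1])<118)&(c[:,0]<90)]; c=(Q[:,:2]-[513.6,153.5])@R
    m=abs(Q[:,2]-149.3)<2; r=cv2.minAreaRect(Q[m][:,:2].astype(np.float32)); print(n,np.round(r[0],1),np.round(r[1],1),r[2])
im=cv2.imread('pics/top0.png')[165:215,270:360]; cv2.imwrite('pics/slot.png',cv2.resize(im,None,fx=8,fy=8,interpolation=2))
E
```

```text
[55.98, -56.69, -2.88, -33.5]
top [516.  155.2] [163.7 220.2] 65.7735595703125
scene [516.9 157.6] [165.8 219.6] 65.9673080444336
```

View pics/slot.png

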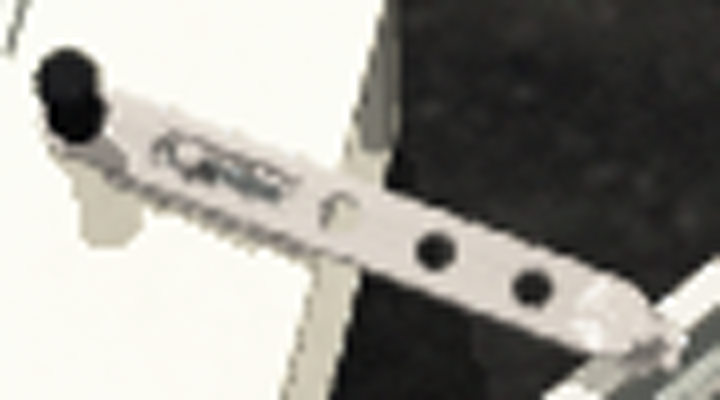

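Request:
play_rows:
  targets:
    - [0, 28, -28.3, -2.9, -17]
    - [0, 28, -28.3, -2.9, -17]
    - [0, 28, -28.3, -2.9, -17]
    - [0, 28, -28.3, -2.9, -17]
    - [0, 28, -28.3, -2.9, -17]
    - [0, 28, -28.3, -2.9, -17]
    - [0.4, 56, -56.7, -2.9, -33.5]
    - [0.4, 56, -56.7, -2.9, -33.5]
    - [0.4, 56, -56.7, -2.9, -33.5]
    - [0.4, 56, -56.7, -2.9, -33.5]

```text
clock: 1.8
eef_pos: [437.7, -136.5, 246.4]
tool_rot: [3.14, -0.0, 0.977]
force: [0.6, -0.6, -0.5]
width: 51.4
gripper_force: 0.0
```

```bash
python3 -c "
from m import *
s=ctrl.read_state();print(s['clock'],s['eef_pos'],s['tool_rot'],s['width'],s['qpos']);print(to((549,137.5,235),56))"
```

```text
1.8 [ 437.67180153 -136.48173234  246.35148722] [ 3.14047807e+00 -2.68239668e-04  9.77065984e-01] 51.406603999165604 [ 0.39308637  0.32766197 -0.20005652  1.9928889   0.08718521  0.8278926
 -0.44930046]
[28.94, -6.1, 1.14, -0.02]
```

Request:
play_rows:
  targets:
    - [0.4, 28.9, -6.1, 1.1, 0]
    - [0.4, 28.9, -6.1, 1.1, 0]
    - [0.4, 28.9, -6.1, 1.1, 0]
    - [0.4, 28.9, -6.1, 1.1, 0]
    - [0.4, 28.9, -6.1, 1.1, 0]
    - [0.4, 28.9, -6.1, 1.1, 0]
    - [0.4, 28.9, -6.1, 1.1, 0]
    - [0.4, 28.9, -6.1, 1.1, 0]

```text
clock: 2.6
eef_pos: [547.9, 136.6, 234.6]
tool_rot: [-3.141, 0.0, 0.98]
force: [0.2, 0.1, 0.0]
width: 51.4
gripper_force: 0.0
```

```bash
python3 -c "
from m import *
s=ctrl.read_state();print(s['clock'],s['eef_pos'],s['tool_rot'],s['width'],s['qpos']);print(to((549,137.5,187.5),56)); save('scene','s1.png',(230,80,400,250),3.5)"
```

```text
2.6 [547.93537768 136.63059095 234.57497107] [-3.14121767e+00  4.23696485e-04  9.80061548e-01] 51.396325214543 [-0.13643605  0.49777661 -0.23696069  1.73899224  0.14107258  0.9220021
 -1.02192435]
[0.13, 0.04, 4.71, 0.15]
```

View pics/s1.png

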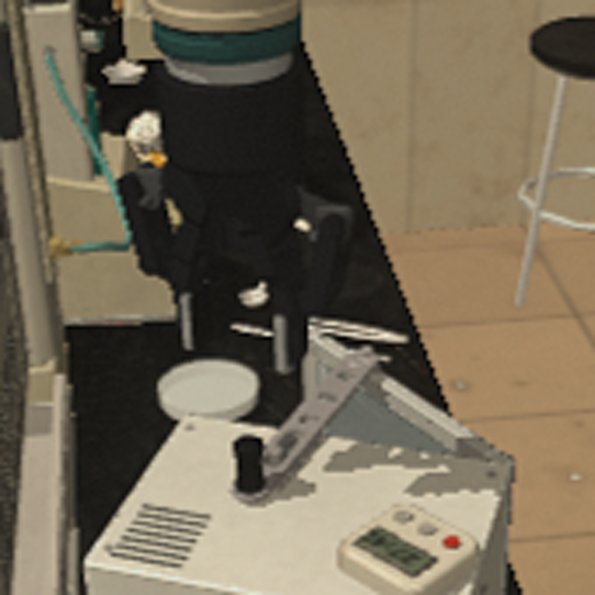

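```bash
python3 -c "
from m import *
f=lambda n,p,o:((px(n,p)-o)*3.5).round(0)
o=np.array([230,80])
for s in(1,-1):
  y=.98; e=np.array([np.sin(y),-np.cos(y),0])
  for z in (208,213,220): print(s,z,f('scene',np.array([547.9,136.6,z])+s*e*(25.7+3),o))
for x,y in((549,137.5),(551,135),(547,140),(553,137)): print(x,y,f('scene',(x,y,191),o),f('scene',(x,y,160),o), px('top',(x,y,191)).round(1))
im,d=ctrl.get_image('top'); save('top','t1.png',(250,140,390,250),5)
"
```

```text
1 208 [203. 402.]
1 213 [203. 395.]
1 220 [202. 385.]
-1 208 [289. 425.]
-1 213 [289. 417.]
-1 220 [289. 407.]
549 137.5 [245. 438.] [247. 481.] [277.4 173.6]
551 135 [241. 436.] [243. 479.] [278.4 172.6]
547 140 [249. 440.] [251. 483.] [276.5 174.6]
553 137 [238. 438.] [240. 481.] [277.4 171.9]
```

View pics/t1.png

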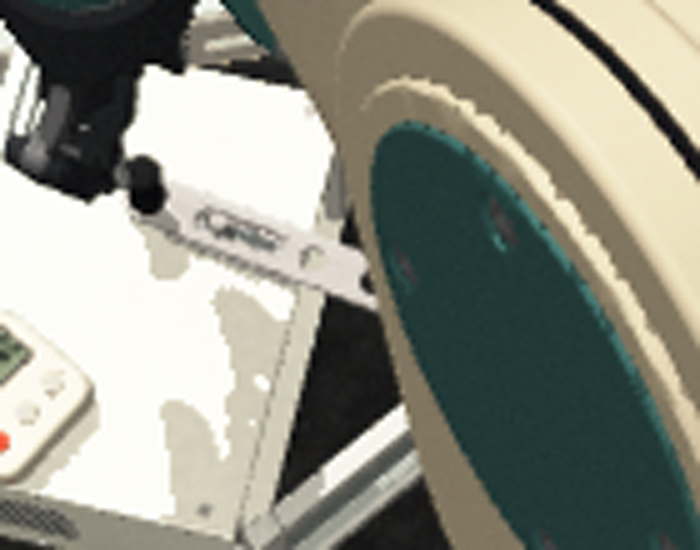

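```bash
python3 -c "
from m import *
for n in('scene','top'):
  im,d=ctrl.get_image(n); u,v,P=measure(n,d)
  for lo,hi in((196,203),(203,210),(210,217),(217,224),(224,231),(231,240)):
    m=(d>0)&(P[...,2]>lo)&(P[...,2]<hi)&(np.hypot(P[...,0]-548,P[...,1]-137)<60)
    if m.sum()<3: print(n,lo,m.sum()); continue
    y=.98; q=P[m][:,:2]-[547.9,136.6]; X=q@[np.cos(y),np.sin(y)]; Y=q@[np.sin(y),-np.cos(y)]
    for s in(1,-1):
      k=Y*s>0
      if k.sum(): print(n,lo,s,k.sum(),'X',X[k].min().round(),X[k].max().round(),'Y',Y[k].min().round(),Y[k].max().round())
"
```

```text
scene 196 0
scene 203 0
scene 210 0
scene 217 0
scene 224 0
scene 231 0
top 196 0
top 203 0
top 210 0
top 217 0
top 224 0
top 231 0
```

```bash
python3 -c "
from m import *
im,d=ctrl.get_image('scene')
for x,y in((187,300),(187,340),(283,330),(283,365),(250,450),(225,100)):
  u,v=int(230+x/3.5),int(80+y/3.5); print(x,y,d[v,u],w('scene',u,v,d[v,u]).round(0))
im,d=ctrl.get_image('top')
for x,y in((80,180),(60,150),(80,10),(145,180)):
  u,v=int(250+x/5),int(140+y/5); print('top',x,y,d[v,u],w('top',u,v,d[v,u]).round(0))
print(ctrl.read_state()['eef_pos'])
"
```

```text
187 300 784.0871 [578. 127. 282.]
187 340 800.1631 [580. 126. 254.]
283 330 766.2712 [529. 159. 275.]
283 365 777.287 [529. 160. 254.]
250 450 823.1318 [548. 146. 189.]
225 100 678.8679 [554. 170. 412.]
top 80 180 803.6191 [496. 154. 320.]
top 60 150 775.21875 [497. 158. 350.]
top 80 10 719.39966 [518. 138. 417.]
top 145 180 940.3378 [542. 135. 192.]
[548.12952937 134.28425399 235.17342077]
```

```bash
python3 -c "
from m import *
im,d=ctrl.get_image('scene')
for x in(187,283):
  u=int(230+x/3.5)
  for v in range(170,204,2): print(u,v,im[v,u].tolist(),w('scene',u,v,d[v,u]).round(0).tolist() if d[v,u]>0 else None)
s=ctrl.read_state();print(s['eef_pos'],s['tool_rot'],ctrl.finger_overhang,s['clock'])
"
```

```text
283 170 [121, 117, 107] [579.0, 129.0, 272.0]
283 172 [124, 120, 110] [579.0, 130.0, 268.0]
283 174 [139, 136, 124] [579.0, 126.0, 261.0]
283 176 [139, 136, 123] [580.0, 125.0, 256.0]
283 178 [129, 124, 114] [580.0, 126.0, 252.0]
283 180 [24, 23, 20] [572.0, -304.0, 1.0]
283 182 [27, 26, 23] [573.0, -292.0, 0.0]
283 184 [175, 171, 150] [574.0, -254.0, 15.0]
283 186 [177, 174, 153] [574.0, -243.0, 14.0]
283 188 [185, 181, 160] [575.0, -235.0, 12.0]
283 190 [191, 187, 166] [576.0, -212.0, 19.0]
283 192 [192, 188, 166] [576.0, -204.0, 17.0]
283 194 [191, 187, 166] [577.0, -196.0, 15.0]
283 196 [191, 187, 165] [578.0, -182.0, 16.0]
283 198 [186, 177, 155] [578.0, -177.0, 12.0]
283 200 [202, 193, 167] [582.0, 47.0, 149.0]
283 202 [155, 145, 130] [582.0, 58.0, 151.0]
310 170 [113, 109, 99] [529.0, 162.0, 286.0]
310 172 [113, 109, 99] [528.0, 160.0, 280.0]
310 174 [112, 109, 100] [529.0, 161.0, 276.0]
310 176 [111, 109, 99] [529.0, 160.0, 271.0]
310 178 [114, 110, 100] [529.0, 162.0, 268.0]
310 180 [121, 118, 107] [529.0, 160.0, 262.0]
310 182 [121, 118, 107] [529.0, 160.0, 258.0]
310 184 [119, 116, 106] [529.0, 163.0, 255.0]
310 186 [34, 31, 27] [489.0, -253.0, 1.0]
310 188 [30, 27, 24] [491.0, -242.0, 1.0]
310 190 [30, 30, 25] [491.0, -235.0, -3.0]
310 192 [33, 30, 28] [493.0, -219.0, -0.0]
310 194 [37, 34, 31] [494.0, -209.0, -1.0]
310 196 [35, 34, 28] [496.0, -196.0, -0.0]
310 198 [42, 39, 34] [497.0, -187.0, -1.0]
310 200 [34, 33, 29] [498.0, -177.0, -3.0]
310 202 [136, 127, 116] [522.0, 77.0, 157.0]
[548.15125133 134.58412483 235.13417548] [ 3.14123628e+00 -1.78358445e-05  9.76006710e-01] 25.0 3.0
```

```bash
python3 -c "
from m import *
for n in('scene','top'):
  im,d=ctrl.get_image(n); u,v,P=measure(n,d); y=.977
  q=P[...,:2]-[548.15,134.5]; X=q@[np.cos(y),np.sin(y)]; Y=q@[np.sin(y),-np.cos(y)]; Z=P[...,2]
  m0=(d>0)&(np.hypot(X,Y)<75)
  for lo in range(235,420,10):
    m=m0&(Z>=lo)&(Z<lo+10)
    if m.sum(): print(n,lo,m.sum(),'X',np.percentile(X[m],[2,98]).round(),'Y',np.percentile(Y[m],[2,25,75,98]).round())
# start picture
d=np.load('top0.npy');u,v,P=measure('top',d);m=(d>0)&(np.hypot(P[...,0]-249,P[...,1]+600)<90)&(P[...,2]>150);print('start top',m.sum(),P[m][:,2].min() if m.any() else 0)
d=np.load('scene0.npy');u,v,P=measure('scene',d);m=(d>0)&(np.hypot(P[...,0]-249,P[...,1]+600)<90)&(P[...,2]>100);print('start scene',m.sum(),P[m][:,2].min() if m.any() else 0)
"
```

```text
scene 245 39 X [-6. 13.] Y [-32. -29.  28.  35.]
scene 255 86 X [-6. 13.] Y [-38. -33.  28.  39.]
scene 265 92 X [-8. 13.] Y [-39. -34.  27.  39.]
scene 275 99 X [-9. 14.] Y [-38. -33.  28.  40.]
scene 285 97 X [-6. 15.] Y [-49. -34.  32.  53.]
scene 295 221 X [-8. 15.] Y [-56. -36.  42.  59.]
scene 305 205 X [-11.  19.] Y [-59. -34.  49.  59.]
scene 315 257 X [-12.  19.] Y [-61. -29.  25.  61.]
scene 325 240 X [-9. 19.] Y [-63. -26.  26.  64.]
scene 335 298 X [-4. 22.] Y [-66. -36.  32.  65.]
scene 345 410 X [-7. 21.] Y [-65. -42.  25.  64.]
scene 355 177 X [-4. 14.] Y [-40. -33.  10.  37.]
scene 365 80 X [-5. 38.] Y [-36. -35. -21.  12.]
scene 375 215 X [-6. 39.] Y [-36. -31.  -1.  25.]
scene 385 225 X [-4. 40.] Y [-36. -30.   0.  23.]
scene 395 226 X [-4. 39.] Y [-36. -30.   2.  26.]
scene 405 232 X [-6. 39.] Y [-36. -30.   1.  26.]
scene 415 302 X [-16.  38.] Y [-36. -27.   3.  31.]
top 245 13 X [-11.   2.] Y [-32.  26.  27.  32.]
top 255 22 X [-11.  -1.] Y [-38. -30.  28.  32.]
top 265 20 X [-12.  -6.] Y [-38. -32.  27.  32.]
top 275 12 X [-12.  -7.] Y [-37. -32.  28.  33.]
top 285 9 X [-13.  -6.] Y [-49. -37. -34. -26.]
top 295 62 X [-14.   6.] Y [-56. -42. -32. -27.]
top 305 31 X [-17.   8.] Y [-59. -50. -30. -20.]
top 315 51 X [-17.  -0.] Y [-60. -31. -26. -18.]
top 325 31 X [-17.   9.] Y [-63. -59. -23. -18.]
top 335 55 X [-20.  11.] Y [-66. -52. -21. -10.]
top 345 159 X [-18.  11.] Y [-66. -62. -44. -18.]
top 355 52 X [-12.   8.] Y [-46. -39. -36. -30.]
top 365 22 X [-17.   9.] Y [-36. -36. -35. -31.]
top 375 79 X [-38.  16.] Y [-36. -34. -13.  14.]
top 385 98 X [-38.  17.] Y [-36. -34. -15.   7.]
top 395 93 X [-38.  19.] Y [-36. -34. -12.   6.]
top 405 98 X [-38.  19.] Y [-36. -34. -17.   3.]
top 415 169 X [-37.  18.] Y [-36. -32. -16.   2.]
start top 2 244.74757005262916
start scene 1620 245.04492289080935
```

Request:
play_rows:
  targets:
    - [0.4, 0.3, -0.1, 3, 0]
    - [0.4, 0.3, -0.1, 6, 0]
    - [0.4, 0.3, -0.1, 7, 0]
    - [0.4, 0.3, -0.1, 7, 0]
    - [0.4, 0.3, -0.1, 7, 0]

```text
clock: 3.6
eef_pos: [549.7, 138.8, 165.8]
tool_rot: [3.141, -0.001, 0.977]
force: [-0.3, -0.2, 0.4]
width: 50.9
gripper_force: 0.0
```

```bash
python3 -c "
from m import *
s=ctrl.read_state(); y=s['tool_rot'][2]; e=s['eef_pos']; print(e,y,s['force'],s['clock'],s['width'])
for n in('scene','top'):
  im,d=save(n,n+'2.png',(240,120,360,230),5); u,v,P=measure(n,d)
  q=P[...,:2]-e[:2]; X=q@[np.cos(y),np.sin(y)]; Y=q@[np.sin(y),-np.cos(y)]; Z=P[...,2]
  m0=(d>0)&(np.hypot(X,Y)<50)
  for lo in range(164,204,4):
    for nm,k in(('mid',abs(Y)<17),('+',Y>20),('-',Y<-20)):
      m=m0&k&(Z>=lo)&(Z<lo+4)
      if m.sum()>1: print(n,lo,nm,m.sum(),'X',np.percentile(X[m],[2,98]).round(),'Y',np.percentile(Y[m],[2,98]).round())
"
```

```text
[549.72770464 138.80017374 165.81225336] 0.9773906894719309 [-0.33489941 -0.24103835  0.42435064] 3.6 50.92094496645372
scene 164 mid 12 X [-3.  9.] Y [-9.  4.]
scene 168 mid 15 X [-4.  7.] Y [-8.  5.]
scene 172 mid 11 X [-5.  6.] Y [-8.  3.]
scene 176 mid 11 X [2. 7.] Y [-8.  3.]
scene 176 + 5 X [-5.  9.] Y [26. 31.]
scene 176 - 2 X [ 5. 10.] Y [-31. -29.]
scene 180 mid 10 X [-0.  8.] Y [-9.  6.]
scene 180 + 10 X [-10.  12.] Y [26. 28.]
scene 180 - 8 X [ 3. 12.] Y [-31. -25.]
scene 184 mid 17 X [-1.  9.] Y [-10.   5.]
scene 184 + 17 X [-9. 13.] Y [27. 38.]
scene 184 - 10 X [-1. 12.] Y [-37. -27.]
scene 188 mid 33 X [-7.  8.] Y [-9.  7.]
scene 188 + 15 X [-8. 12.] Y [26. 40.]
scene 188 - 16 X [-5. 13.] Y [-38. -25.]
scene 192 + 16 X [-6. 13.] Y [26. 40.]
scene 192 - 17 X [-4. 12.] Y [-38. -26.]
scene 196 + 16 X [-6. 13.] Y [26. 41.]
scene 196 - 13 X [-5. 13.] Y [-38. -26.]
scene 200 + 16 X [-7. 12.] Y [26. 39.]
scene 200 - 18 X [-5. 12.] Y [-38. -27.]
top 164 mid 12 X [-41.   1.] Y [-8.  6.]
top 168 mid 6 X [-10.  -4.] Y [-7.  2.]
top 172 mid 4 X [-9.  0.] Y [-8. -2.]
top 176 mid 2 X [-7. -3.] Y [-8. -7.]
top 180 + 3 X [-7. -2.] Y [27. 28.]
top 184 mid 6 X [-11.  -4.] Y [-8.  8.]
top 184 + 3 X [-11. -10.] Y [27. 29.]
top 184 - 2 X [-11. -11.] Y [-29. -24.]
top 188 mid 21 X [-11.  -2.] Y [-8.  8.]
top 188 + 4 X [-11.  -5.] Y [27. 30.]
top 188 - 5 X [-11.  -7.] Y [-35. -28.]
top 192 mid 2 X [-7. -5.] Y [-8.  3.]
top 192 + 2 X [-11. -10.] Y [28. 31.]
top 192 - 2 X [-11.  -6.] Y [-36. -28.]
top 196 + 2 X [-11.  -8.] Y [28. 32.]
top 196 - 3 X [-10.  -7.] Y [-34. -31.]
top 200 - 4 X [-12.  -9.] Y [-31. -25.]
```

View pics/scene2.png

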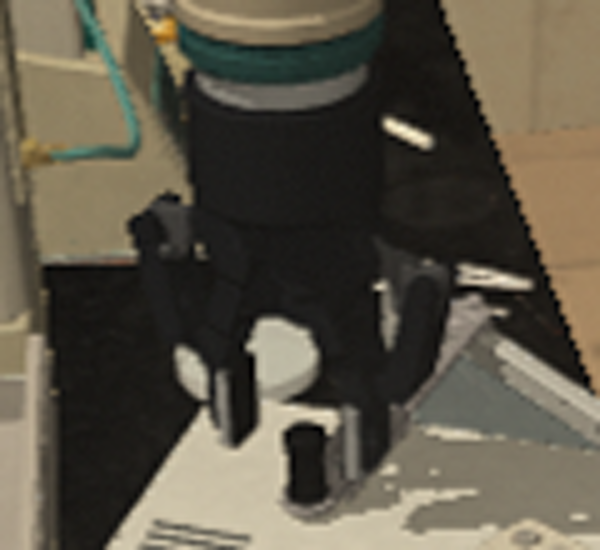

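Request:
play_rows:
  targets:
    - [0.4, -0.1, -0.1, 0.8, 0]
    - [0.4, -0.1, -0.1, 0.8, 0]
    - [0.7, -0.1, -0.1, 0.8, 0]
    - [0.85, -0.1, -0.1, 0.8, 0]
    - [1, -0.1, -0.1, 0.8, 0]
    - [1, -0.1, -0.1, 0.8, 0]
    - [1, -0.1, -0.1, 0.8, 0]

```text
clock: 4.4
eef_pos: [547.7, 138.4, 157.2]
tool_rot: [3.141, -0.0, 0.977]
force: [-0.7, 0.2, 2.2]
width: 16.0
gripper_force: 58.4
```

```bash
python3 -c "
from m import *
s=ctrl.read_state(); y=s['tool_rot'][2]; e=s['eef_pos']; print(e,y,s['force'],s['torque'],s['clock'],s['width'],s['gripper_force'])
for n in('scene',):
  im,d=ctrl.get_image(n); u,v,P=measure(n,d)
  q=P[...,:2]-e[:2]; X=q@[np.cos(y),np.sin(y)]; Y=q@[np.sin(y),-np.cos(y)]; Z=P[...,2]
  m0=(d>0)&(np.hypot(X,Y)<50)
  for lo in range(156,180,3):
    for nm,k in(('mid',abs(Y)<9),('+',Y>10),('-',Y<-10)):
      m=m0&k&(Z>=lo)&(Z<lo+3)
      if m.sum()>1: print(n,lo,nm,m.sum(),'X',np.percentile(X[m],[2,98]).round(),'Y',np.percentile(Y[m],[2,98]).round())
"
```

```text
[547.68400487 138.37857071 157.22561572] 0.9774903611726768 [-0.7465016   0.16711798  2.17255648] [-0.00522311  0.14201122  0.0320198 ] 4.4 15.963309508767509 58.41092951595783
scene 156 mid 35 X [-47.  13.] Y [-9.  7.]
scene 156 + 2 X [-1.  3.] Y [11. 13.]
scene 156 - 5 X [-42.   3.] Y [-11. -10.]
scene 159 mid 10 X [ 3. 14.] Y [-9.  5.]
scene 162 mid 6 X [ 7. 10.] Y [-3.  4.]
scene 165 mid 8 X [ 6. 11.] Y [-4.  5.]
scene 165 - 2 X [2. 6.] Y [-13. -12.]
scene 168 mid 6 X [ 6. 11.] Y [-8.  8.]
scene 168 + 2 X [11. 12.] Y [11. 15.]
scene 168 - 2 X [ 7. 10.] Y [-13. -13.]
scene 171 mid 7 X [ 6. 11.] Y [-3.  8.]
scene 171 + 4 X [ 8. 14.] Y [12. 20.]
scene 171 - 7 X [-5. 11.] Y [-18. -11.]
scene 174 mid 9 X [ 6. 12.] Y [-9.  9.]
scene 174 + 3 X [ 9. 14.] Y [12. 19.]
scene 174 - 5 X [ 5. 13.] Y [-19. -12.]
scene 177 mid 7 X [ 8. 13.] Y [-9.  8.]
scene 177 + 8 X [ 5. 12.] Y [11. 22.]
scene 177 - 11 X [-3. 11.] Y [-20. -11.]
```

Request:
play_rows:
  targets:
    - [1, -0.05, 0, -0.4, 0]
    - [1, -0.1, 0, -0.8, 0]
    - [1, -0.2, 0, -1.2, 0]
    - [1, -0.3, 0, -1.6, 0]
    - [1, -0.4, 0, -2.0, 0]
    - [1, -0.55, 0, -2.5, 0]
    - [1, -0.7, 0, -3.0, 0]
    - [1, -0.76, 0, -3.2, 0]
    - [1, -0.76, 0, -3.2, 0]
    - [1, -0.76, 0, -3.2, 0]

```text
clock: 5.45
eef_pos: [543.5, 132.1, 188.9]
tool_rot: [3.141, -0.0, 0.978]
force: [0.2, -0.1, -1.7]
width: 15.9
gripper_force: 58.5
```

```bash
python3 -c "
from m import *
s=ctrl.read_state(); print(s['eef_pos'],s['tool_rot'],s['force'],s['torque'],s['clock'],s['width'])
im,d=save('scene','s3.png',(265,160,345,225),8); np.save('s3.npy',d)
im,d=save('top','t3.png',(260,160,360,220),8); np.save('t3.npy',d)
a=cv2.imread('pics/s3.png');b=cv2.imread('pics/t3.png')
a=cv2.resize(a,None,fx=.5,fy=.5);b=cv2.resize(b,(500,300));c=np.zeros((260+300,500,3),np.uint8);c[:260,:320]=a;c[260:,:500]=b;cv2.imwrite('pics/c3.png',c)
"
```

```text
[543.52265554 132.1111553  188.94542566] [ 3.14131447e+00 -4.39972134e-04  9.77593816e-01] [ 0.23475006 -0.09176507 -1.68144876] [ 0.11393637 -0.16812402  0.09755926] 5.45 15.873622422965086
```

View pics/c3.png

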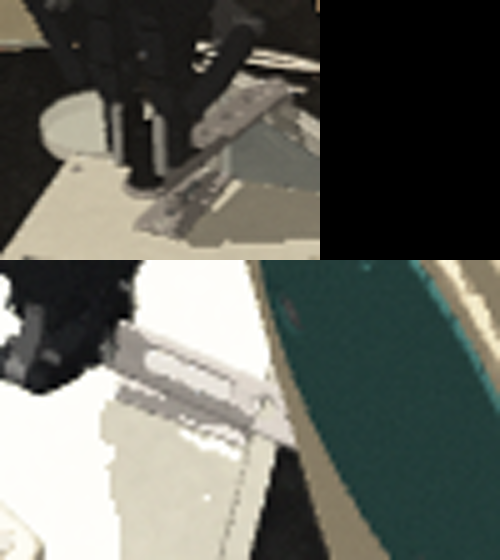

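```bash
python3 -c "
from m import *
a=cv2.imread('pics/s3.png')  # 8x of 265,160
im=a[240:520,220:520]; cv2.imwrite('pics/c4.png',cv2.resize(im,None,fx=2,fy=2,interpolation=2))
d=np.load('s3.npy'); u,v,P=measure('scene',d)
np.set_printoptions(linewidth=220)
print((P[195:222,294:326,2]).round(0).astype(int))
"
```

```text
[[215 217 215 214 216 218 218 218 222 222 222 224 221 220 222 221 218 217 215 175 177 176 176 176 177 177 177 176 172  96  97 101]
 [213 213 213 650 215 215 217 216 219 220 219 219 217 217 219 220 215 214 213 174 176 175 178 178 178 176 174 173  91  93  96  99]
 [211 211 210 208 212 213 213 213 213 216 217 217 213 215 216 216 211 211 210   0  -2   0 178 177 178 176  84  86  87  89  94  94]
 [208 208 207 206 207 209 212 212 211 215 214 215 213 214 214 213 210 210   0   2 180 181 180 180 175  79  79  82  85  87  89  91]
 [207 207 206 204 206 208 208 208 209 212 211 213 211 212 211 213 210  -1  -1 181 182 182 179 178  77  78  76  76  82  86  88  88]
 [203 204 203 202 206 206 205 207 206 207 211 210 207 210 209 210 206   0 183 182 182 180 175  72  74  73  76  78  79  80  82  85]
 [198 202 201 201 203 203 206 203 203 207 208 208 205 207 207 205 183 183 185 182 180  -1  67  68  72  73  70  72  78  78  80  82]
 [149 149 149 197 200 202 202 203 200 204 204 205 203 200 198 183 183 184 182 180 152 153 154 152  67  69  68  70  74  75  77  79]
 [148 150 149 196 196 200 200 199 201 203 202 203 20
[... 1737 characters left out ...]
148 150 148 148 148 150 149 152 149 150 150]
 [150 150 147 151 150 149 150 151 151 152 153 154 152 154 154 154 153 152 149 148 149 149 149 149 150 149 148 151 150 151 149 149]
 [150 149 150 150 150 150 149 148 150 150 151 151 152 153 153 153 153 150 149 148 148 148 151 150 149 151 151 148 149 150 149 150]
 [148 150 151 150 150 149 149 149 149 151 151 150 147 151 151 151 150 149 149 149 149 150 150 150 150 149 148 149 151 150 150 149]
 [149 148 150 148 150 148 149 149 148 149 147 151 149 149 149 150 149 150 151 150 150 150 150 149 148 150 151 149 149 149 149 150]
 [149 149 150 150 148 150 149 149 148 151 150 150 149 148 148 149 148 148 148 150 149 149 151 148 150 147 151 150 150 149 150 150]]
```

View pics/c4.png

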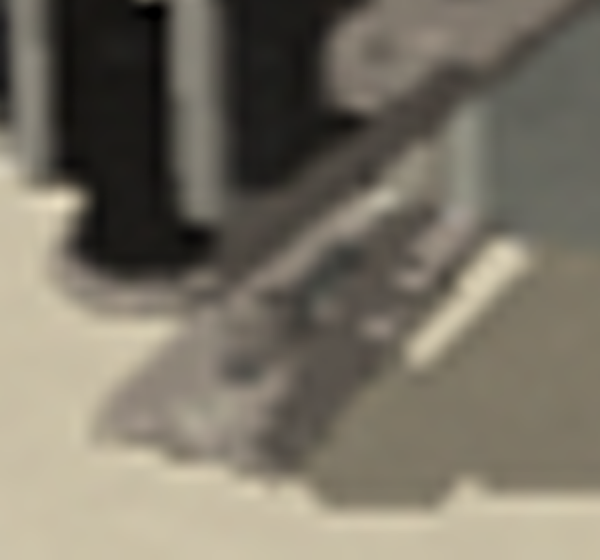

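```bash
cat > g.py <<'E'
from m import *
H=np.array([383.4,116.2])
def circ(A,ra,B,rb):
    d=np.linalg.norm(B-A); e=(B-A)/d; x=(d*d+ra*ra-rb*rb)/2/d; y=np.sqrt(ra*ra-x*x); n=np.array([-e[1],e[0]])
    return A+x*e+y*n, A+x*e-y*n
deg=lambda v:np.degrees(np.arctan2(v[1],v[0]))
E
python3 - <<'E'
from g import *
d=np.load('s3.npy'); u,v,P=measure('scene',d)
P0=ray('scene',308.5,208.7,163.)
sub=np.zeros_like(d,bool); sub[195:222,294:326]=1
m=sub&(abs(P[...,2]-163)<1.6); print('pin pts',m.sum(),P[m].mean(0).round(1),'ray',P0.round(1))
m=sub&(P[...,2]>151.6)&(P[...,2]<155.6)
m=cv2.morphologyEx(m.astype(np.uint8),cv2.MORPH_OPEN,np.ones((3,3)))>0
r=cv2.minAreaRect(P[m][:,:2].astype(np.float32)); print('plate',r, cv2.boxPoints(r).round(0).tolist())
K0=np.array([547.7,138.4]); P2=P0[:2]
for c in circ(H,145,K0,177): 
    e=(K0-c)/177; q=P2-c; print('pivot',c.round(1),'door',deg(c-H).round(1),'bar',deg(e).round(1),'pin along',(q@e).round(1),'lat',(e[0]*q[1]-e[1]*q[0]).round(1))
for s in circ(H,145,P2,64):
    e=(P2-s)/64; print('goal pivot',s.round(1),'door',deg(s-H).round(1),'bar',deg(e).round(1),'knob',(s+177*e).round(1))
E
```

```text
pin pts 7 [529.6 110.1 162.6] ray [529.3 111.8 163. ]
plate ((524.0877685546875, 100.39117431640625), (65.03327941894531, 28.80449676513672), 55.64177322387695) [[494.0, 82.0], [518.0, 65.0], [554.0, 119.0], [531.0, 135.0]]
pivot [416.6 257.3] door 76.8 bar -42.2 pin along 181.2 lat -32.1
pivot [452.9 -11.1] door -61.4 bar 57.6 pin along 144.7 lat 1.3
goal pivot [516.2 174.5] door 23.7 bar -78.2 knob [552.4   1.2]
goal pivot [512.4  50.1] door -27.1 bar 74.8 knob [559.  220.9]
```

```bash
cat >> g.py <<'E'
P2=np.array([530.2,110.4]); GH=29.; Z0=157.2
def knob(s=None,phi=None,h=32.,P=P2,H=H):
    "knob grip xy, rise h at the knob, for pin at s along the bar or door angle phi; bar through pin"
    from scipy.optimize import brentq
    th=brentq(lambda t:177*np.sin(t)+GH*(np.cos(t)-1)-h,-.1,.5)
    piv=lambda f:H+145*np.array([np.cos(np.radians(f)),np.sin(np.radians(f))])
    if phi is None: phi=brentq(lambda f:np.linalg.norm(piv(f)-P)-s,-64,-20)
    c=piv(phi); e=(P-c)/np.linalg.norm(P-c); L=177*np.cos(th)-GH*np.sin(th)
    return c+L*e, deg(e), phi, np.linalg.norm(P-c)
def goal(**k):
    q,b,phi,s=knob(**k); h=k.get('h',32.); return to((*q,Z0+h),b-1.6),q.round(1),round(b,1),round(phi,1),round(s,1)
E
python3 - <<'E'
from g import *
for phi in(-61.4,-56,-50,-44,-38,-32,-29): print(goal(phi=phi,h=33))
for s in(64,66,68): print(goal(s=s,h=33))
print(ray('top',250.8,219.3,168))
E
```

```text
([-0.11, 0.05, -0.14, 0.11], array([543.2, 130.8]), np.float64(57.5), -61.4, np.float64(144.1))
([1.09, -0.14, -0.14, -2.51], array([548.3, 141.9]), np.float64(60.1), -56, np.float64(131.9))
([2.44, -0.5, -0.14, -5.4], array([553. , 155.1]), np.float64(63.0), -50, np.float64(118.1))
([3.8, -0.99, -0.14, -8.27], array([556.5, 169.1]), np.float64(65.9), -44, np.float64(104.0))
([5.14, -1.61, -0.14, -11.09], array([558.8, 183.7]), np.float64(68.7), -38, np.float64(89.6))
([6.46, -2.37, -0.14, -13.84], array([559.9, 198.9]), np.float64(71.5), -32, np.float64(74.9))
([7.11, -2.79, -0.14, -15.17], array([560. , 206.7]), np.float64(72.8), -29, np.float64(67.5))
([7.42, -3.0, -0.14, -15.79], array([560. , 210.4]), np.float64(73.4), -27.6, np.float64(64.0))
([7.24, -2.88, -0.14, -15.44], array([560. , 208.3]), np.float64(73.1), -28.4, np.float64(66.0))
([7.07, -2.76, -0.14, -15.09], array([560. , 206.2]), np.float64(72.7), -29.2, np.float64(68.0))
[461.19046715 214.16843123 168.        ]
```

Request:
play_rows:
  targets:
    - [1, 0.6, -0.05, -0.1, -1.3]
    - [1, 1.2, -0.15, -0.1, -2.5]
    - [1, 1.9, -0.3, -0.1, -4]
    - [1, 2.5, -0.5, -0.1, -5.4]
    - [1, 3.2, -0.75, -0.1, -6.8]
    - [1, 3.9, -1.0, -0.1, -8.3]
    - [1, 4.6, -1.3, -0.1, -9.7]
    - [1, 5.2, -1.6, -0.1, -11.1]
    - [1, 5.9, -2.0, -0.1, -12.6]
    - [1, 6.4, -2.35, -0.1, -13.8]

```text
clock: 6.55
eef_pos: [559.7, 199.2, 189.9]
tool_rot: [3.142, -0.0, 1.221]
force: [-0.2, -0.7, -2.1]
width: 16.0
gripper_force: 58.5
```

Request:
play_rows:
  targets:
    - [1, 0, 0, 0, 0]
    - [1, 0, 0, 0, 0]

```text
clock: 6.75
eef_pos: [559.6, 198.4, 190.0]
tool_rot: [3.142, -0.0, 1.218]
force: [-0.4, 0.6, -2.2]
width: 15.8
gripper_force: 58.6
```

Run:
```python
from g import *
s=ctrl.read_state(); print(s['eef_pos'],np.degrees(s['tool_rot'][2]),s['force'],s['torque'],s['clock'])
im,d=save('scene','s5.png',(265,140,365,215),7); np.save('s5.npy',d); im2,d2=ctrl.get_image('top'); np.save('t5.npy',d2); cv2.imwrite('pics/t5.png',im2[:,:,::-1])
u,v,P=measure('scene',d); np.set_printoptions(linewidth=250)
print((P[178:214,292:330,2]).round(0).astype(int))
```

```text
[559.61071072 198.41971799 189.98386528] 69.80818208083697 [-0.3600659   0.6205964  -2.19728952] [ 0.30703983  0.01850246 -0.10275453] 6.75
[[297 298 297 ... 296 295 294]
 [296 296 296 ... 298 297 293]
 [293 292 294 ... 296 295 292]
 ...
 [222 224 223 ... 149 148 149]
 [222 222 222 ... 149 150 149]
 [219 219 221 ... 150 149 148]]
```

View pics/s5.png

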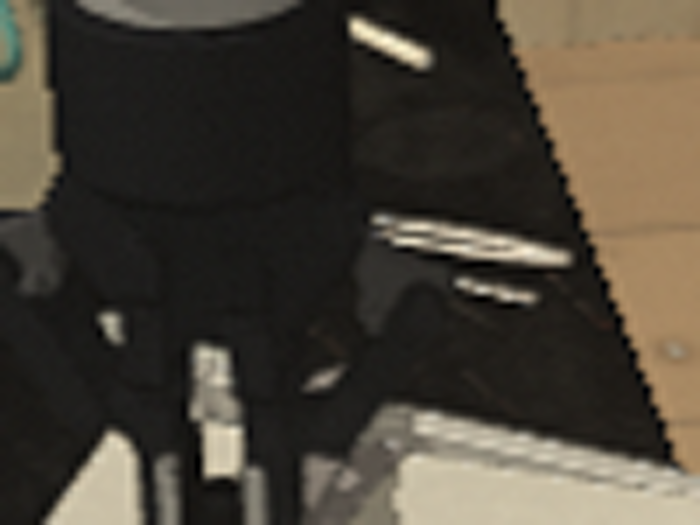

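Run:
```python
from g import *
for s in(75,70,69,68): print(goal(s=s,h=32.8))
for h in(32.8,30,28,26,24,23,22): print(h,goal(s=69,h=h)[:2])
```

```text
([0.11, -0.01, -0.01, -0.08], array([559.9, 198.9]), np.float64(71.4), -32.0, np.float64(75.0))
([0.61, -0.18, -0.01, -0.98], array([560. , 204.1]), np.float64(72.3), -30.0, np.float64(70.0))
([0.7, -0.21, -0.01, -1.16], array([560. , 205.2]), np.float64(72.5), -29.6, np.float64(69.0))
([0.8, -0.25, -0.01, -1.34], array([560. , 206.2]), np.float64(72.7), -29.2, np.float64(68.0))
32.8 ([0.7, -0.21, -0.01, -1.16], array([560. , 205.2]))
30 ([0.8, -0.22, 0.27, -1.16], array([560.3, 206.1]))
28 ([0.87, -0.22, 0.47, -1.16], array([560.5, 206.8]))
26 ([0.94, -0.22, 0.67, -1.16], array([560.7, 207.4]))
24 ([1.0, -0.23, 0.87, -1.16], array([560.9, 208. ]))
23 ([1.03, -0.23, 0.97, -1.16], array([561. , 208.3]))
22 ([1.06, -0.23, 1.07, -1.16], array([561.1, 208.6]))
```

Request:
play_rows:
  targets:
    - [1, 0.4, -0.1, 0, -0.6]
    - [1, 0.7, -0.2, 0, -1.2]
    - [1, 0.8, -0.2, 0.25, -1.2]
    - [1, 0.9, -0.2, 0.55, -1.2]
    - [1, 0.9, -0.2, 0.55, -1.2]

```text
clock: 7.35
eef_pos: [560.8, 207.4, 184.0]
tool_rot: [-3.141, 0.0, 1.24]
force: [0.2, -0.1, -1.2]
width: 16.1
gripper_force: 58.7
```

Request:
play_rows:
  targets:
    - [1, 0.03, 0, 0.1, 0]
    - [1, 0.06, 0, 0.2, 0]
    - [1, 0.06, 0, 0.2, 0]

```text
clock: 7.65
eef_pos: [561.0, 207.9, 182.3]
tool_rot: [3.142, 0.0, 1.239]
force: [-0.4, -0.1, -1.4]
width: 16.0
gripper_force: 58.6
```

Request:
play_rows:
  targets:
    - [1, 0.03, 0, 0.1, 0]
    - [1, 0.03, 0, 0.1, 0]

```text
clock: 7.85
eef_pos: [561.2, 208.1, 181.3]
tool_rot: [3.142, 0.0, 1.239]
force: [-0.4, 0.1, -0.5]
width: 16.4
gripper_force: 58.6
```

Request:
play_rows:
  targets:
    - [1, 0.03, 0, 0.1, 0]
    - [1, 0.03, 0, 0.1, 0]

```text
clock: 8.05
eef_pos: [561.3, 208.5, 180.3]
tool_rot: [3.142, 0.0, 1.239]
force: [-0.4, -0.1, -0.9]
width: 15.9
gripper_force: 58.6
```

Request:
play_rows:
  targets:
    - [1, 0.03, 0, 0.1, 0]
    - [1, 0.03, 0, 0.1, 0]

```text
clock: 8.25
eef_pos: [561.4, 208.8, 179.4]
tool_rot: [3.142, 0.0, 1.239]
force: [-0.4, 0.4, -1.8]
width: 15.9
gripper_force: 58.6
```

Request:
play_rows:
  targets:
    - [1, 0.03, 0, 0.1, 0]
    - [1, 0.03, 0, 0.1, 0]

```text
clock: 8.45
eef_pos: [561.5, 209.3, 178.3]
tool_rot: [3.142, -0.0, 1.24]
force: [0.5, 0.3, -0.8]
width: 15.9
gripper_force: 58.7
```

Request:
play_rows:
  targets:
    - [1, 0.03, 0, 0.1, 0]
    - [1, 0.03, 0, 0.1, 0]

```text
clock: 8.65
eef_pos: [561.6, 209.6, 177.4]
tool_rot: [3.141, -0.0, 1.239]
force: [0.4, 0.9, -0.7]
width: 15.8
gripper_force: 58.7
```

```bash
cat > b.py <<'E'
from g import *
def look(b=72.6):
    s=ctrl.read_state(); K=s['eef_pos'][:2]; F=[]
    e=np.array([np.cos(np.radians(b)),np.sin(np.radians(b))]); n=np.array([-e[1],e[0]])
    print(K.round(1),s['eef_pos'][2].round(1),s['force'].round(2),s['torque'].round(2),s['clock'])
    for c in('top','scene'):
        im,d=ctrl.get_image(c); u,v,P=measure(c,d); q=P[...,:2]-K; a=q@e; l=q@n; z=P[...,2]
        for lo in range(-190,-20,10):
            m=(d>0)&(a>lo)&(a<lo+10)&(abs(l)<9)&(z>140)&(z<200)
            if m.sum()>2: print(c,lo+5,m.sum(),'z',np.percentile(z[m],[10,50,90]).round(1),end=' | ')
        print()
        # door rail line
        D=(P[...,:2]-H); r=np.hypot(D[...,0],D[...,1]); m=(d>0)&(abs(z-145)<2.5)&(r<220)&(r>20); A=np.degrees(np.arctan2(D[...,1],D[...,0]))
        m&=(A<-22)&(A>-45); print(c,'door',m.sum(),np.percentile(A[m],[5,25,50,75,95]).round(1) if m.any() else '')
E
python3 -c "
from b import *
look()"
```

```text
[561.6 209.6] 177.4 [ 0.44  0.88 -0.71] [ 0.24  0.03 -0.03] 8.65
top -65 9 z [147.7 168.8 171.3] | top -55 27 z [149.1 151.1 172.1] | top -45 28 z [147.8 150.8 173.4] | top -35 31 z [148.3 152.5 173.3] | top -25 40 z [149.  171.8 175.8] | 
top door 1 [-26.2 -26.2 -26.2 -26.2 -26.2]
scene -175 9 z [156.6 158.8 159.7] | scene -165 16 z [156.7 158.1 159. ] | scene -155 12 z [159.3 159.8 160.3] | scene -145 17 z [157.2 160.  161.2] | scene -135 7 z [161.3 162.  162.4] | scene -125 5 z [161.8 162.8 163.3] | scene -85 5 z [149.1 151.6 152.7] | scene -75 7 z [148.7 149.9 169.2] | scene -65 5 z [148.4 149.3 169.4] | scene -55 6 z [148.6 149.1 150.2] | scene -45 6 z [147.7 148.6 149.4] | scene -35 7 z [147.9 149.1 150. ] | scene -25 10 z [148.6 149.2 150. ] | 
scene door 134 [-34.3 -30.3 -27.6 -25.4 -23.8]
```

Request:
play_rows:
  targets:
    - [1, 0.03, 0, 0.05, 0]
    - [1, 0.03, 0, 0.1, 0]
    - [1, 0.03, 0, 0.1, 0]

```text
clock: 9.05
eef_pos: [561.8, 209.9, 176.5]
tool_rot: [3.141, -0.0, 1.239]
force: [0.2, 1.4, -0.8]
width: 15.9
gripper_force: 58.7
```

Request:
play_rows:
  targets:
    - [1, 0.03, 0, 0.05, 0]
    - [1, 0.03, 0, 0.1, 0]
    - [1, 0.03, 0, 0.1, 0]

```text
clock: 9.35
eef_pos: [561.9, 210.1, 175.4]
tool_rot: [3.141, -0.0, 1.239]
force: [0.5, 1.6, 0.1]
width: 15.9
gripper_force: 58.7
```

Request:
play_rows:
  targets:
    - [1, 0.05, 0, 0, 0]
    - [1, 0.1, 0, 0, 0]
    - [1, 0.1, 0, 0, 0]

```text
clock: 9.65
eef_pos: [562.0, 210.4, 175.2]
tool_rot: [-3.141, 0.001, 1.239]
force: [0.3, 0.5, 0.1]
width: 16.0
gripper_force: 58.7
```

Request:
play_rows:
  targets:
    - [1, 0.03, 0, 0.05, 0]
    - [1, 0.03, 0, 0.1, 0]
    - [1, 0.03, 0, 0.1, 0]

```text
clock: 9.95
eef_pos: [562.1, 210.8, 174.2]
tool_rot: [-3.141, 0.001, 1.239]
force: [-0.2, 0.8, -1.2]
width: 16.1
gripper_force: 58.7
```

Request:
play_rows:
  targets:
    - [1, 0.03, 0, 0.1, 0]
    - [1, 0.06, 0, 0.2, 0]
    - [1, 0.06, 0, 0.2, 0]

```text
clock: 10.25
eef_pos: [562.3, 211.6, 172.2]
tool_rot: [-3.141, 0.0, 1.239]
force: [-0.4, -1.1, -1.0]
width: 15.7
gripper_force: 58.6
```

Request:
play_rows:
  targets:
    - [1, 0.03, 0, 0.1, 0]
    - [1, 0.06, 0, 0.2, 0]
    - [1, 0.06, 0, 0.2, 0]

```text
clock: 10.55
eef_pos: [562.5, 212.3, 170.2]
tool_rot: [-3.141, 0.0, 1.239]
force: [-0.2, -1.1, -1.0]
width: 15.7
gripper_force: 58.7
```

```bash
python3 -c "
from b import *
look()"
```

```text
[562.5 212.3] 170.2 [-0.2  -1.13 -1.04] [-0.03  0.01 -0.04] 10.55
top -65 3 z [147.5 149.3 162.9] | top -55 17 z [148.  150.1 166.7] | top -45 30 z [148.8 151.8 167.9] | top -35 30 z [147.6 150.9 168.7] | top -25 44 z [148.6 159.4 170. ] | 
top door 0 
scene -175 7 z [157.2 159.8 160.7] | scene -165 12 z [156.  157.8 158.8] | scene -155 12 z [157.9 158.6 159.1] | scene -145 22 z [154.3 158.6 160.7] | scene -135 10 z [159.3 160.6 161.2] | scene -125 11 z [160.4 160.7 161.8] | scene -115 7 z [160.3 161.1 162. ] | scene -75 3 z [149.  149.6 149.6] | scene -65 3 z [149.8 151.  162.2] | scene -35 4 z [148.8 149.1 149.6] | scene -25 4 z [147.8 149.1 149.6] | 
scene door 121 [-33.7 -30.1 -27.6 -25.5 -23. ]
```

Request:
play_rows:
  targets:
    - [1, 0.02, 0, 0.15, 0]
    - [1, 0.04, 0, 0.3, 0]
    - [1, 0.05, 0, 0.4, 0]
    - [1, 0.05, 0, 0.4, 0]

```text
clock: 11.05
eef_pos: [562.7, 212.8, 166.2]
tool_rot: [-3.141, 0.0, 1.239]
force: [0.7, 0.0, -0.7]
width: 16.1
gripper_force: 58.7
```

Request:
play_rows:
  targets:
    - [1, 0.03, 0, 0.15, 0]
    - [1, 0.05, 0, 0.3, 0]
    - [1, 0.07, 0, 0.4, 0]
    - [1, 0.07, 0, 0.4, 0]

```text
clock: 11.45
eef_pos: [562.9, 213.4, 162.2]
tool_rot: [-3.141, 0.0, 1.239]
force: [-0.5, -0.2, -0.1]
width: 16.0
gripper_force: 58.7
```

Request:
play_rows:
  targets:
    - [1, 0.02, 0, 0.1, 0]
    - [1, 0.04, 0, 0.2, 0]
    - [1, 0.04, 0, 0.2, 0]

```text
clock: 11.75
eef_pos: [563.1, 213.8, 160.3]
tool_rot: [-3.142, 0.0, 1.239]
force: [-0.1, 0.8, -0.1]
width: 15.8
gripper_force: 58.7
```

Request:
play_rows:
  targets:
    - [1, 0.02, 0, 0.1, 0]
    - [1, 0.02, 0, 0.1, 0]

```text
clock: 11.95
eef_pos: [563.1, 213.9, 159.3]
tool_rot: [-3.142, 0.0, 1.239]
force: [-0.4, -0.2, -0.7]
width: 15.8
gripper_force: 58.7
```

Request:
play_rows:
  targets:
    - [1, 0.02, 0, 0.1, 0]
    - [1, 0.02, 0, 0.1, 0]

```text
clock: 12.15
eef_pos: [563.2, 214.1, 158.3]
tool_rot: [-3.142, 0.0, 1.239]
force: [-0.3, 0.5, -0.6]
width: 16.1
gripper_force: 58.7
```

Request:
play_rows:
  targets:
    - [1, 0.01, 0, 0.05, 0]
    - [1, 0.01, 0, 0.05, 0]

```text
clock: 12.35
eef_pos: [563.2, 214.2, 157.9]
tool_rot: [3.142, 0.0, 1.239]
force: [-0.1, 0.1, -0.9]
width: 16.2
gripper_force: 58.7
```

Request:
play_rows:
  targets:
    - [0.75, 0, 0, 0, 0]
    - [0.6, 0, 0, 0, 0]
    - [0.5, 0, 0, 0, 0]
    - [0.5, 0, 0, 0, 0]
    - [0.5, 0, 0, 0, 0]

```text
clock: 12.85
eef_pos: [563.3, 214.3, 158.0]
tool_rot: [3.141, -0.0, 1.239]
force: [-1.0, -0.1, 0.5]
width: 42.7
gripper_force: 0.0
```

Request:
play_rows:
  targets:
    - [0.5, 0, 0, -1, 0]
    - [0.5, 0, 0, -3, 0]
    - [0.5, 0, 0, -6, 0]
    - [0.5, 0, 0, -10, 0]
    - [0.5, 0, 0, -14, 0]
    - [0.5, 0, 0, -18, 0]
    - [0.5, 0, 0, -20, 0]
    - [0.5, 0, 0, -20, 0]

```text
clock: 13.65
eef_pos: [564.7, 215.3, 362.6]
tool_rot: [3.136, -0.006, 1.239]
force: [-0.3, 0.8, -0.7]
width: 42.9
gripper_force: 0.0
```

Run:
```python
from b import *
im,d=save('scene','s9.png',(250,140,380,240),6); im2,d2=save('top','t9.png',(225,140,355,240),6)
a=cv2.imread('pics/s9.png');b=cv2.imread('pics/t9.png'); c=np.vstack([a[150:],b])[:]
cv2.imwrite('pics/c9.png',cv2.resize(np.hstack([a,b]),(800,308)))
K=np.array([563.2,214.2]); 
for n,D in(('scene',d),('top',d2)):
    u,v,P=measure(n,D); z=P[...,2]
    m=(D>0)&(z>183)&(z<194)&(np.hypot(P[...,0]-K[0],P[...,1]-K[1])<30); k=P[m].mean(0); print(n,'knob',m.sum(),k.round(1),P[m][:,2].max().round(1))
    for bb in(72.6,):
        e=np.array([np.cos(np.radians(bb)),np.sin(np.radians(bb))]); q=P[...,:2]-K; aa=q@e; l=q@[-e[1],e[0]]
        for lo in range(-180,-10,10):
            m=(D>0)&(aa>lo)&(aa<lo+10)&(abs(l)<9)&(z>140)&(z<180)
            if m.sum()>2: print(lo+5,m.sum(),np.percentile(z[m],[10,50,90]).round(1),end='|')
    print()
```

```text
scene knob 62 [565.  217.5 188.5] 191.8
-175 14 [156.6 157.8 159.9]|-165 19 [156.1 157.4 158.3]|-155 22 [155.6 157.3 158.1]|-145 18 [152.7 157.1 157.8]|-135 19 [156.3 157.3 158.4]|-125 18 [156.6 157.3 158.3]|-115 17 [154.8 157.5 162.4]|-105 26 [156.7 157.7 160.9]|-95 24 [155.7 157.2 158.4]|-85 24 [151.5 156.8 158.8]|-75 24 [155.9 157.  158.2]|-65 37 [148.4 154.4 157.8]|-55 19 [149.  150.7 158.2]|-45 16 [148.3 153.  157.9]|-35 7 [149.3 156.7 157.5]|-25 10 [156.  157.  158.2]|-15 10 [156.3 157.2 157.5]|
top knob 54 [562.7 212.5 189.3] 193.9
-95 12 [156.1 157.5 160.2]|-85 27 [148.6 152.3 157.8]|-75 32 [156.4 157.8 159.2]|-65 27 [149.2 155.  158. ]|-55 28 [149.  151.5 158.6]|-45 31 [148.6 151.  157.9]|-35 31 [148.6 152.9 158.4]|-25 35 [149.1 156.1 158.6]|-15 31 [156.  158.  159.9]|
```

View pics/c9.png

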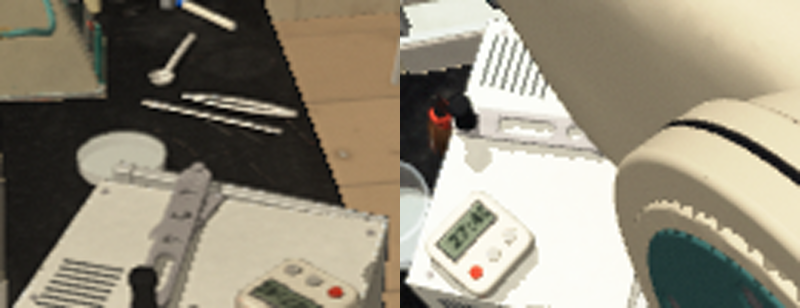

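```bash
python3 -c "
from cell import ctrl
print(ctrl.finish_job())"
```

```text
the job is handed in; nothing more can be done
None
```

The job is handed in at about 14 s of the 58 s allowed: the door is in, and the bar lies level on the keeper plate with the pin through its middle hole. The knob is released and the gripper is clear above it; the scripted forces stayed under about 3 N, and the timer and other things were not touched.

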